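# Lean the menu board on the crate with a wedge at its foot

### The arm

A 6-joint arm with a two-finger parallel gripper is mounted at the origin on a cart in front of the work surface, level with it; the furniture and walls round the work are solid. World frame = base frame: x ahead of the robot, y to its left, z up, the work surface at z = 0. Lengths are in m, angles in degrees, forces in N, time in s.
With the tool pointing down it reaches from about 0.25 to 0.8 m from the base axis. Payload 8.5 kg.
Tool frame: the origin (TCP) lies where the fingers leave the gripper's body, on its centre line; the fingertips stand 73 mm ahead of it and the grasp point (between the pads) lies 54 mm ahead of it (manip.grip_depth is the distance from the TCP to the grasp point, in m); z points along the fingers, y is the line along which they close (so a half turn about z gives the same grasp; the last joint's range is limited). The gripper opens to 85 mm and grips with 20 to 120 N. Pads are 22 mm wide; open, the fingers measure 114 mm over their backs; the gripper's body (76 mm by 85 mm) begins 54 mm behind the grasp point. The pads swing forward as they close: fully open they stand 13 mm farther back than shut.
Start: joints at [-65.776, 13.648, -0.773, 75.585, 0, 90], TCP at [0.215, -0.479, 0.304] pointing down, gripper open.
Joint ranges: [-152.45, 152.45], [-59.26, 108.67], [-65.41, 83.53], [-104.44, 129.93], [-82.83, 76.93], [-180, 180]. Speed limits (degrees/s): [127.2, 127.2, 159.86, 180, 180, 180].

### API

Orientations are given as [roll, pitch, yaw] about the fixed x, y, z axes, in that order (R = Rz(yaw) Ry(pitch) Rx(roll)).
In Python, from plant import manip gives the robot as it stands.
- The arm moves only by the tool drive_tool, never from a script. Its argument "motion" is a list that holds one entry, the list of rows, each a list of 5 numbers: the shift along the world's x, y, z in mm, then the turn about the world's z in rad, then the finger opening in mm, from 0 to 85.4. In form: [[[dx, dy, dz, twist, hand], ...]]. A call has 1 to 12 rows; each row is the pose to reach, as a shift and turn from the pose commanded when the call began; what a row does not reach only later rows make up. A row lasts 1/12 s, in which the tool goes at most 41.7 mm and 7.16 degrees, less where a joint would pass 70% of its speed; a pose out of reach is approached as far as the arm can. A call with a gripper value outside its range is refused whole. The fingers move at their own pace and stop on an object; "newtons" is the grip in N (left out, the last holds). Time passes only in rows, so rows that repeat a pose let the fingers close. It gives the time, the measured TCP pose, the force, the opening and the grip force at its end, in the units of the state.
- manip.read_state(): the state, without advancing time (a new reading comes with each control period).
- manip.get_image(name): name is "scene" or "top"; returns the picture (384x512x3 uint8, red, green, blue); there is no depth.
- manip.camera_model(name): a dict with "fx", "fy", "cx", "cy" (pixels), "k1" (the pictures are not rectified: a ray, as slopes to the right and down, at radius r is drawn at 1 + k1 r^2 times it, then the intrinsics apply), "R" (3x3) and "t" (3): a world point X has camera coordinates R X + t. Camera axes: x right, y down, z forward; pixel columns grow to the right and rows downward; lengths in m; the calibration is good to about 2 mm. A picture is of the moment at which its call begins. camera_model takes no time and is no camera call.
- manip.sign_off(): hands the job in; it is judged then, once.
The state is a dict: "t": time; "joint_pos": joint angles; "dq": joint speeds; "effort": joint torques, N m; "eef_pos": TCP position; "tcp_rot": TCP orientation; "contact_force": force on the tool from outside, world axes, zero at the start; "ft_torque": the same for the moment, N m; "finger_gap": finger opening in m; "gripper_force": force on a finger pad.
Only numpy, scipy, OpenCV 4.12 (cv2) and the standard library are available. Lean on these libraries where they do the work, as an engineer would, in place of code of your own. Each camera call takes 0.05 s, during which the arm holds its last target. There are 200 camera calls.

### The job

Put up the tall square-cornered menu board in front of the slatted wooden crate: ease the wooden wedge out from under the slate slab so that the slab comes down flat where it is, lay the wedge flat on the counter in front of the crate and along it, and lean the board from the rack centred against the crate's front rim at about 20 degrees from upright, with its slippery foot stopped by the long side of the wedge. The board must not fall over, and leave the other two boards and everything else as they are.

Things in the scene. Friction and masses are not known exactly. Their poses are not given: they have to be found in the camera images.
- wedge_c (a point): wooden doorstop wedge with a rubber sole, 120 mm long (own x), 44 mm wide (own y), 0.18 kg; its top slopes from 6 mm high at the thin end (-x) to 36 mm at the thick end (+x), sides upright. This point lies in the middle of its length and width, 18 mm above its sole. At the start its thin half (60 mm) is under one edge of the slate slab and its thick half sticks out; it comes out toward its +x with a few newtons
- slab_c (a point): heavy dark slate serving slab, 150 mm (own x) x 100 mm (own y) x 18 mm, 0.8 kg, loose; this point is its centre. At the start the wedge props the edge at its +x end about 21 mm up (own z tilted 8 degrees); the opposite edge rests on the counter
- board_c (a point): the menu board to use: tall rectangle with square corners, dark face framed in dark wood, 12 mm thick (own x), 150 mm wide (own y), 170 mm tall (own z, up), about 0.3 kg, both faces alike. This point is its centre, half-way up. It stands upright in one of the rack's three slots. A smooth metal strip forms its bottom edge and slides very easily: leaned without a stop, its foot slips away
- board_foot (a point): middle of the menu board's bottom edge (85 mm below its centre)
- board_top (a point): middle of the menu board's top edge (85 mm above its centre)
- board_arch_c (a point): another board, not to be used: 12 x 150 x 170 mm with a round arched top; this point is 85 mm above its bottom edge; axes as the menu board
- board_low_c (a point): another board, not to be used: a low rectangle 12 x 150 x 120 mm (tall 120); this point is its centre, half-way up; axes as the menu board
- rack: fixed wooden rack, 165 mm (own x) x 130 mm (own y) x 38 mm high; three slots 16 mm wide and 30 mm deep at x = -55, 0 and +55 mm, running along its y, their floors 8 mm above the counter; origin under its centre. Any board may stand in any slot
- crate: fixed open slatted wooden crate, 70 mm deep (own x), 200 mm long (own y), 100 mm high; origin under its centre on the counter. Its front face is at x = -35 mm, facing -x; the board leans on the rim of that face, 100 mm up. With the board's back lower edge 36 mm in front of that face it leans at 20 degrees
- jar_jam: jam jar with green lid, 65 mm across, 92 mm high, loose, beside the crate; origin under its centre; leave alone
- tea_glass: tea glass, 63 mm across, 88 mm high, loose, behind the crate; origin under its centre; leave alone
- tin_half: short tin, 75 mm across, 58 mm high, loose, at the left front; origin under its centre; leave alone
- gift_red: red gift box 62 x 85 x 40 mm, loose, at the front right of the slab; origin under its centre; leave alone
- jar_honey: honey jar, 68 mm across, 112 mm high, loose, behind the rack; origin under its centre; leave alone

How it is judged:
By the outcome, as a careful person would: the job done as asked, in the order asked, and still so for the second after the job is handed in, with the robot touching nothing.
It also fails if it takes over 61 s, if anything falls off the work surface, if the arm or the gripper's body presses on something with over 40 N, if the wrist force passes 120 N, or if a joint passes its speed limit or range.

## Working session

There is one attempt and no reset: what is moved stays moved. The work goes in short steps, Python scripts to look and compute and a tool call to move; the robot and the scene stay as the last step left them, time stands still between calls to the robot, and variables do not carry over. Pictures are saved under pics/ and viewed, at most 12 in all, crops included, and the job is handed in when it is done.

Besides the shell and the picture viewer there is one more tool, called after "Call:" as name(argument=value, ...), one argument or row to a line, values as JSON. drive_tool: Moves the arm, as the interface text tells. Its arguments: {"type":"object","properties":{"motion":{"type":"array"},"newtons":{"type":"number"}},"required":["motion"]}

```bash
ls; mkdir -p pics
python3 - <<'E'
from plant import manip
import cv2
for n in("scene","top"):
    cv2.imwrite(f"pics/{n}0.png",manip.get_image(n)[:,:,::-1]); print(n,manip.camera_model(n))
print(manip.read_state())
E
```

```text
pics
scene {'fx': 401.0553613993546, 'fy': 401.0553613993546, 'cx': 255.2615606506413, 'cy': 192.53119122568924, 'k1': 0.03770896895360349, 'R': array([[-0.66777114, -0.74436601,  0.00097214],
       [-0.47004402,  0.42066334, -0.77595166],
       [ 0.5771831 , -0.51861507, -0.63079163]]), 't': array([0.41007693, 0.33588275, 1.40254993])}
top {'fx': 367.38006313550255, 'fy': 367.38006313550255, 'cx': 260.1069674007921, 'cy': 189.71877957107807, 'k1': -0.00987350864850595, 'R': array([[ 0.00978135, -0.99993673, -0.00555616],
       [-0.99288746, -0.00905277, -0.11871203],
       [ 0.11865422,  0.00667781, -0.99291318]]), 't': array([0.0395367 , 0.57035534, 1.27831619])}
{'t': 0.1, 'joint_pos': array([-6.57756533e+01,  1.36786246e+01, -8.11561752e-01,  7.55854098e+01,
       -2.83581035e-04,  9.00004609e+01]), 'dq': array([-0.05114394, -0.0461093 ,  0.1037417 ,  0.03971437, -0.09088466,
        0.0143907 ]), 'effort': array([ 4.79278533e-04, -5.39722252e+01,  3.46997094e+01,  1.34733165e-02,
        5.88404077e-05, -2.37011358e-05]), 'eef_pos': array([ 0.21529658, -0.47851552,  0.30333548]), 'tcp_rot': array([-1.79924404e+02,  2.84188965e-04,  2.42238861e+01]), 'contact_force': array([-0.49326209,  0.1950479 , -0.41527597]), 'ft_torque': array([ 0.02921942,  0.00012415, -0.00412603]), 'gripper_force': 0.0, 'finger_gap': 0.08505991179235946}
```

View pics/scene0.png

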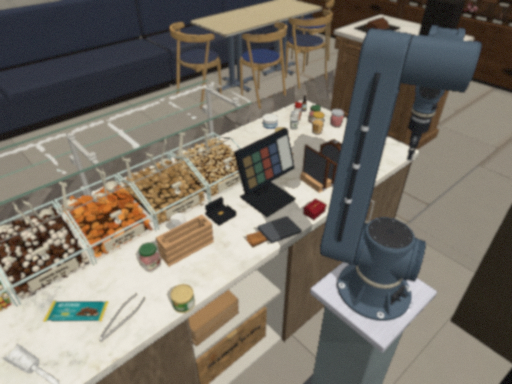

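View pics/top0.png

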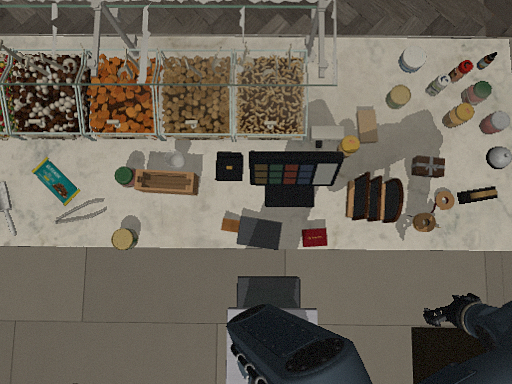

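The top view shows the crate at about (167,182) and the wedge at (231,225), with the slab at (260,233). The rack is at about (375,198), the gift box at (315,237), the tin at (122,238) and the POS screen at (293,170). I need enlarged crops.

```bash
cat > h.py <<'E'
import numpy as np, cv2
from plant import manip
def ray(n,u,v):
    c=manip.camera_model(n)
    p=np.array([(u-c['cx'])/c['fx'],(v-c['cy'])/c['fy']]); q=p.copy()
    for _ in range(20): q=p/(1+c['k1']*(q@q))
    R,t=c['R'],c['t']; return -R.T@t, R.T@np.array([q[0],q[1],1])
def onz(n,u,v,z):
    o,d=ray(n,u,v); return o+d*(z-o[2])/d[2]
def proj(n,X):
    c=manip.camera_model(n); x=c['R']@np.array(X)+c['t']; q=x[:2]/x[2]; q=q*(1+c['k1']*(q@q))
    return q*c['fx']+[c['cx'],c['cy']]
def crop(n,im,x0,y0,x1,y1,s):
    """enlarged crop with pixel ticks"""
    k=cv2.resize(im[y0:y1,x0:x1,::-1],None,fx=s,fy=s,interpolation=cv2.INTER_CUBIC)
    for u in range((x0+9)//10*10,x1,10):
        cv2.line(k,(int((u-x0+.5)*s),0),(int((u-x0+.5)*s),5),(0,0,255),1)
        if u%20==0: cv2.putText(k,str(u),(int((u-x0)*s)-8,16),0,.35,(0,0,255),1)
    for v in range((y0+9)//10*10,y1,10):
        cv2.line(k,(0,int((v-y0+.5)*s)),(5,int((v-y0+.5)*s)),(0,0,255),1)
        cv2.putText(k,str(v),(7,int((v-y0+.5)*s)+4),0,.35,(0,0,255),1)
    cv2.imwrite(n,k); return k
E
python3 - <<'E'
from h import *
a=cv2.imread('pics/top0.png')[:,:,::-1]
k1=crop('/tmp/a.png',a,110,160,290,252,4)
k2=crop('/tmp/b.png',a,290,130,440,252,4.5)
s=cv2.imread('pics/scene0.png')[:,:,::-1]
crop('pics/c1.png',a,110,130,310,255,4)
crop('pics/c2.png',a,325,150,435,230,7)
crop('pics/c3.png',s,220,120,360,250,4.5)
E
```

```text
(no output)
```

View pics/c1.png

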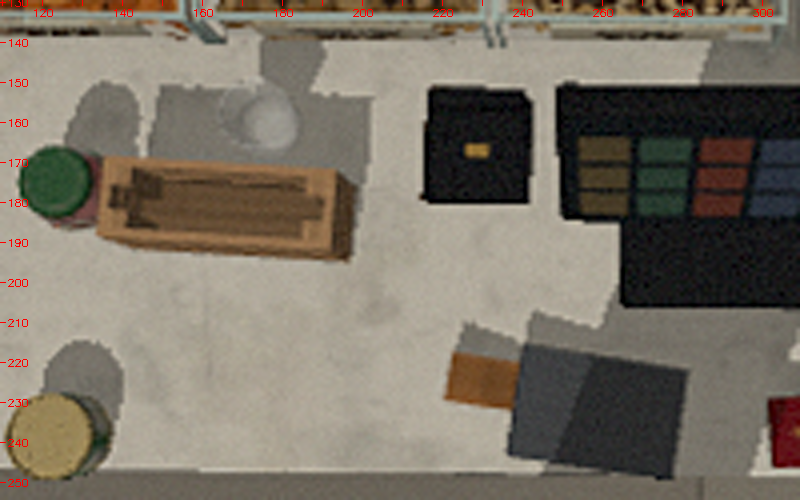

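View pics/c2.png

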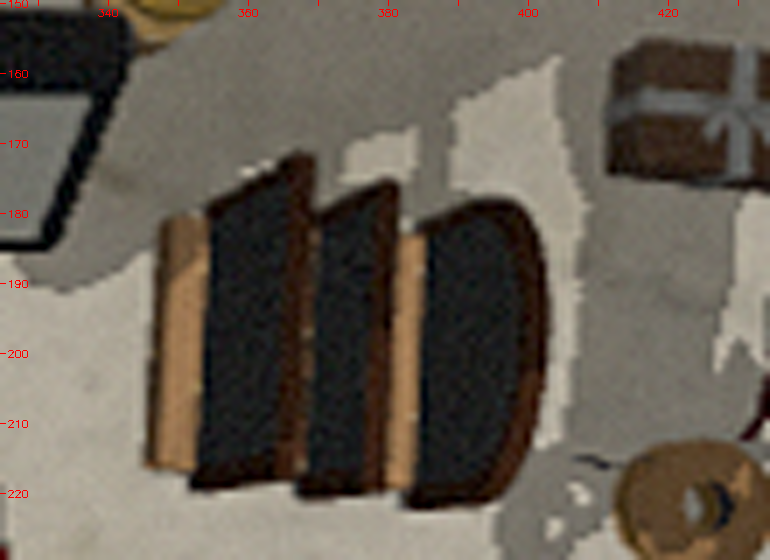

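View pics/c3.png

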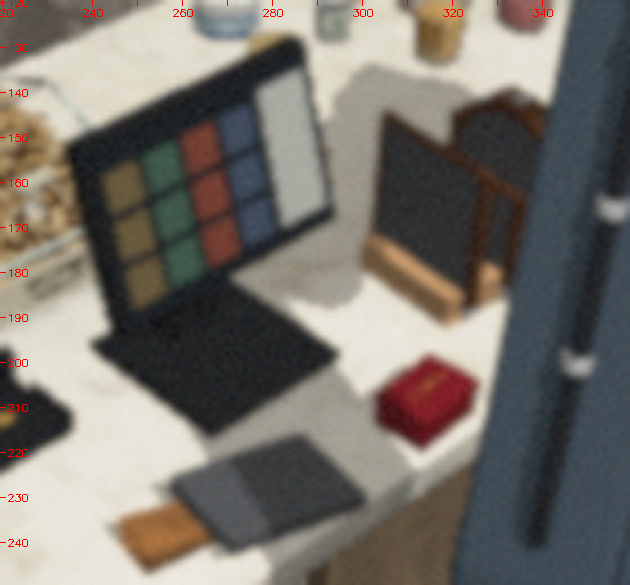

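The top crop shows the wedge's thick end at the left and the slab to its right. In the rack, the tall board is the leftmost (larger y), the low one is in the middle and the arched one at the right. I'll measure corners next.

```bash
cat > m.py <<'E'
from h import *
def P(X,Y,z,s=4,x0=110,y0=130): return onz('top',x0+X/s-.5,y0+Y/s-.5,z)
def show(name,pts):
    print(name); pts=np.array(pts); print((1000*pts).round().astype(int).tolist())
    print(' edges',[round(1000*np.linalg.norm(pts[i]-pts[i-1])) for i in range(len(pts))], 'ang',[round(np.degrees(np.arctan2(*(pts[i]-pts[i-1])[[1,0]])),1) for i in range(len(pts))],'mean',(1000*pts.mean(0)).round())
show('crate',[P(97,235,.1),P(335,252,.1),P(340,170,.1),P(103,155,.1)])
show('crate right bottom front',[P(350,262,0)])
show('wedge',[P(455,352,.036),P(444,400,.036),P(512,410,.021),P(520,362,.021)])
show('slab',[P(524,343,.0385),P(508,455,.0385),P(672,479,.018),P(688,370,.018)])
show('tallface top',[P(300,152,.178,7,325,150),P(285,478,.178,7,325,150),P(302,488,.178,7,325,150),P(316,158,.178,7,325,150)])
show('low top',[P(385,180,.128,7,325,150),P(368,480,.128,7,325,150),P(385,490,.128,7,325,150),P(400,187,.128,7,325,150)])
show('rack left top',[P(165,218,.038,7,325,150),P(150,465,.038,7,325,150),P(195,470,.038,7,325,150)])
show('counter edge',[P(10,469,0),P(700,472,0)])
show('tin',[P(50,437,.058)]);show('jarjam',[P(55,180,.092)])
show('glass',[P(258,115,.088)]);show('scr corner',[P(558,85,.15),P(560,215,.0),P(620,305,0),P(430,200,.0)])
show('scr left',[onz('top',249,152,.2)])
E
python3 m.py
```

```text
crate
[[563, 475, 100], [551, 271, 100], [621, 269, 100], [632, 473, 100]]
 edges [69, 204, 71, 204] ang [np.float64(178.6), np.float64(-93.6), np.float64(-1.7), np.float64(86.8)] mean [592. 372. 100.]
crate right bottom front
[[552, 276, 0]]
 edges [0] ang [np.float64(0.0)] mean [552. 276.   0.]
wedge
[[470, 174, 36], [427, 183, 36], [419, 124, 21], [462, 118, 21]]
 edges [59, 43, 61, 43] ang [np.float64(82.3), np.float64(168.3), np.float64(-97.8), np.float64(-8.6)] mean [444. 150.  28.]
slab
[[478, 113, 38], [380, 126, 38], [360, -19, 18], [456, -33, 18]]
 edges [149, 99, 147, 98] ang [np.float64(81.5), np.float64(172.8), np.float64(-97.9), np.float64(-8.2)] mean [418.  47.  28.]
tallface top
[[615, -298, 178], [467, -288, 178], [462, -295, 178], [613, -305, 178]]
 edges [8, 149, 9, 151] ang [np.float64(69.5), np.float64(176.0), np.float64(-120.4), np.float64(-3.9)] mean [ 539. -297.  178.]
low top
[[611, -353, 128], [469, -341, 128], [464, -348, 128], [608, -360, 128]]
 edges [8, 143, 9, 144] ang [np.float64(64.8), np.float64(175.2), np.float64(-120.4), np.float64(-4.5)] mean [ 538. -350.  128.]
rack left top
[[605, -269, 38], [479, -259, 38], [477, -281, 38]]
 edges [129, 126, 23] ang [np.float64(5.7), np.float64(175.5), np.float64(-95.8)] mean [ 520. -270.   38.]
counter edge
[[362, 578, 0], [365, -45, 0]]
 edges [623, 623] ang [np.float64(90.4), np.float64(-89.6)] mean [364. 267.   0.]
tin
[[392, 522, 58]]
 edges [0] ang [np.float64(0.0)] mean [392. 522.  58.]
jarjam
[[612, 516, 92]]
 edges [0] ang [np.float64(0.0)] mean [612. 516.  92.]
glass
[[671, 344, 88]]
 edges [0] ang [np.float64(0.0)] mean [671. 344.  88.]
scr corner
[[685, 82, 150], [598, 84, 0], [515, 29, 0], [610, 204, 0]]
 edges [207, 174, 99, 200] ang [np.float64(-58.6), np.float64(178.5), np.float64(-145.9), np.float64(61.6)] mean [602. 100.  37.]
scr left
[[670, 80, 200]]
 edges [0] ang [np.float64(0.0)] mean [670.  80. 200.]
```

Call:
drive_tool(
  motion=[
    [[60, 160, 0, 0.25, 70], [115, 320, 0, 0.5, 70], [170, 480, 0, 0.75, 70], [230, 633, -60, 1.009, 70], [230, 633, -100, 1.009, 70], [230, 633, -140, 1.009, 70], [230, 633, -140, 1.009, 70], [230, 633, -140, 1.009, 70], [230, 633, -140, 1.009, 70], [230, 633, -140, 1.009, 70], [230, 633, -140, 1.009, 70], [230, 633, -140, 1.009, 70]],
  ],
)

```text
t: 1.1
eef_pos: [0.3822, -0.0174, 0.2141]
tcp_rot: [180.0, 0.0, 82.0]
contact_force: [0.9, -1.7, -0.1]
finger_gap: 0.07
gripper_force: 0.0
```

Call:
drive_tool(
  motion=[
    [[62, 168, -54, 0, 70], [62, 168, -54, 0, 70], [62, 168, -54, 0, 70], [62, 168, -54, 0, 70], [62, 168, -54, 0, 70], [62, 168, -54, 0, 70], [62, 168, -54, 0, 70], [62, 168, -54, 0, 70]],
  ],
)

```text
t: 1.77
eef_pos: [0.4436, 0.1482, 0.1603]
tcp_rot: [-179.9, 0.0, 82.1]
contact_force: [0.0, 0.1, -0.7]
finger_gap: 0.0698
gripper_force: 0.0
```

Run:
```python
from h import *
a=manip.get_image('top'); s=manip.read_state(); print(s['eef_pos'],s['tcp_rot'],s['joint_pos'])
```

```text
[0.44377054 0.14785093 0.16059257] [-1.79967908e+02  2.63265658e-02  8.20059124e+01] [ 1.84311672e+01  1.37377985e+01 -2.30997746e+01  5.32028820e+01
 -9.29390620e-03  1.16425265e+02]
```

Next I descend to TCP z 0.078 at (445,154) and grip.

Call:
drive_tool(
  motion=[
    [[1, 6, -30, 0, 70], [1, 6, -60, 0, 70], [1, 6, -75, 0, 70], [1, 6, -82, 0, 70], [1, 6, -82, 0, 70], [1, 6, -82, 0, 40], [1, 6, -82, 0, 36], [1, 6, -82, 0, 36], [1, 6, -82, 0, 36], [1, 6, -82, 0, 36], [1, 6, -82, 0, 36], [1, 6, -82, 0, 36]],
  ],
  newtons=30,
)

```text
t: 2.82
eef_pos: [0.4454, 0.1546, 0.0799]
tcp_rot: [179.9, -0.0, 82.0]
contact_force: [-1.9, -0.9, 4.6]
finger_gap: 0.0434
gripper_force: 30.4
```

Call:
drive_tool(
  motion=[
    [[0.4, 3, 0, 0, 36], [0.8, 6, 0, 0, 36], [1.2, 9, 0, 0, 36], [1.7, 12, 0, 0, 36], [2.1, 15, 0, 0, 36], [2.5, 18, 0, 0, 36], [3, 21, 0, 0, 36], [3.4, 24, 0, 0, 36], [3.8, 27, 0, 0, 36], [4.2, 30, 0, 0, 36], [4.6, 33, 0, 0, 36], [5, 36, 0, 0, 36]],
  ],
)

```text
t: 3.82
eef_pos: [0.4503, 0.1888, 0.0799]
tcp_rot: [179.9, 0.2, 82.0]
contact_force: [-0.9, -12.8, 8.5]
finger_gap: 0.0436
gripper_force: 29.7
```

Call:
drive_tool(
  motion=[
    [[0.4, 3, 0, 0, 36], [0.8, 6, 0, 0, 36], [1.2, 9, 0, 0, 36], [1.7, 12, 0, 0, 36], [2.1, 15, 0, 0, 36], [2.5, 18, 0, 0, 36], [3, 21, 0, 0, 36], [3.4, 24, 0, 0, 36], [4, 29, 0, 0, 36], [5, 36, 0, 0, 36], [6, 43, 0, 0, 36], [6, 43, 0, 0, 36]],
  ],
)

```text
t: 4.82
eef_pos: [0.4571, 0.2343, 0.0799]
tcp_rot: [179.9, -0.0, 82.0]
contact_force: [-0.2, -1.4, 6.9]
finger_gap: 0.0437
gripper_force: 30.7
```

Call:
drive_tool(
  motion=[
    [[0, 0, 25, 0, 36], [8, 40, 30, 0.03, 36], [16, 80, 30, 0.06, 36], [24, 120, 30, 0.084, 36], [30, 155, 30, 0.084, 36], [32.7, 175, 30, 0.084, 36], [32.7, 178.4, 30, 0.084, 36], [32.7, 178.4, 15, 0.084, 36], [32.7, 178.4, 5, 0.084, 36], [32.7, 178.4, 1, 0.084, 36], [32.7, 178.4, 0, 0.084, 36], [32.7, 178.4, 0, 0.084, 36]],
  ],
)

```text
t: 5.82
eef_pos: [0.4883, 0.4115, 0.0795]
tcp_rot: [-179.9, -0.0, 86.8]
contact_force: [-4.9, -0.0, 6.8]
finger_gap: 0.0434
gripper_force: 32.1
```

Call:
drive_tool(
  motion=[
    [[0, 0, 0, 0, 55], [0, 0, 0, 0, 60], [0, 0, 0, 0, 60], [0, 0, 20, 0, 60], [0, 0, 60, 0, 60], [-30, -30, 100, -0.1, 60], [-60, -60, 140, -0.2, 60], [-60, -100, 180, -0.3, 60], [-60, -140, 220, -0.4, 60], [-60, -180, 260, -0.5, 50], [-60, -220, 260, -0.6, 50], [-60, -260, 260, -0.7, 50]],
  ],
)

```text
t: 6.82
eef_pos: [0.4301, 0.2073, 0.3223]
tcp_rot: [179.9, -0.2, 46.5]
contact_force: [1.5, -0.9, 0.2]
finger_gap: 0.05
gripper_force: 0.0
```

Run:
```python
from h import *
a=manip.get_image('top'); s=manip.read_state(); print(s['eef_pos'],s['tcp_rot'])
np.save('/tmp/a1.npy',a); crop('pics/c4.png',a,110,130,310,255,4)
```

```text
[0.42968327 0.20184403 0.3241085 ] [ 1.79780787e+02 -1.35531385e-01  4.59382638e+01]
```

View pics/c4.png

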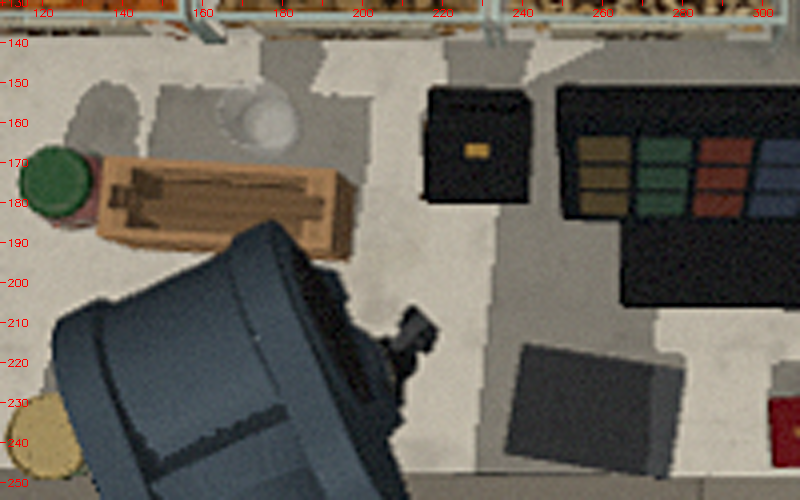

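The slab lies flat in its original place. The arm hides the wedge, so I'll look again from the rack.

Call:
drive_tool(
  motion=[
    [[0, -41, 0, -0.1, 40], [0, -82, 0, -0.2, 40], [0, -123, 0, -0.3, 40], [0, -164, 0, -0.4, 40], [0, -205, 0, -0.5, 40], [0, -246, 0, -0.6, 40], [0, -287, 0, -0.7, 40], [10, -328, 0, -0.8, 40], [30, -369, 0, -0.872, 40], [50, -410, 0, -0.872, 40], [80, -450, 0, -0.872, 40], [110, -488, 0, -0.872, 40]],
  ],
)

```text
t: 7.87
eef_pos: [0.5258, -0.2639, 0.3198]
tcp_rot: [180.0, -0.0, -3.3]
contact_force: [0.9, -0.0, 1.1]
finger_gap: 0.0402
gripper_force: 0.0
```

Run:
```python
from h import *
a=manip.get_image('top'); s=manip.read_state(); print(s['eef_pos'],s['tcp_rot'],s['joint_pos'])
b=manip.get_image('scene')
np.save('/tmp/a2.npy',a); k=crop('/tmp/x.png',a,110,150,210,250,5); k2=crop('/tmp/y.png',a,330,150,430,235,3)
k3=crop('/tmp/z.png',b,290,100,390,200,3)
o=np.zeros((555,800,3),np.uint8); o[:500,:500]=k; o[:255,500:]=k2; o[255:555,500:]=k3
cv2.imwrite('pics/c5.png',o)
```

```text
[ 0.53032547 -0.26879687  0.31742936] [ 1.79875099e+02 -7.02172790e-02 -3.38948062e+00] [-2.68441663e+01  2.03427153e+01  1.07503779e+01  8.02935335e+01
 -8.66329951e-02  1.56545305e+02]
```

View pics/c5.png

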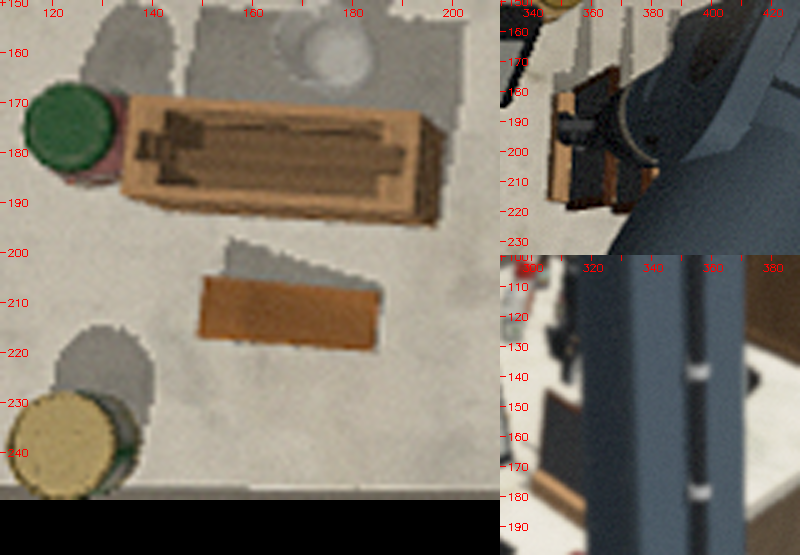

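The wedge lies flat in front of the crate, with corners at about (150.5,204.5), (149,217), (186,207.5) and (185,220). The crate's front rim runs from (134,189) to (193,192).

```bash
cat > m2.py <<'E'
import io,contextlib
with contextlib.redirect_stdout(io.StringIO()): from m import *
Q=lambda X,Y,z:P(X,Y,z,5,110,150)
show('wedge',[Q(205,275,.036),Q(198,337,.036),Q(376,352,.006),Q(382,290,.006)])
show('crate rim',[Q(123,197,.1),Q(418,213,.1),Q(421,111,.1),Q(130,95,.1)])
# wedge crate-facing long edge via mask (top view) and crate footprint
E
python3 m2.py
```

```text
wedge
[[513, 434, 36], [469, 437, 36], [461, 317, 6], [506, 314, 6]]
 edges [124, 44, 124, 45] ang [np.float64(86.5), np.float64(176.1), np.float64(-93.9), np.float64(-3.6)] mean [487. 376.  21.]
crate rim
[[561, 473, 100], [552, 272, 100], [622, 272, 100], [631, 472, 100]]
 edges [70, 202, 70, 200] ang [np.float64(179.0), np.float64(-92.6), np.float64(0.1), np.float64(87.3)] mean [592. 372. 100.]
```

Call:
drive_tool(
  motion=[
    [[9, -25, -20, -0.01, 45], [9, -25, -45, -0.01, 45], [9, -25, -45, -0.01, 45], [9, -25, -45, -0.01, 45]],
  ],
)

```text
t: 8.3
eef_pos: [0.5339, -0.2858, 0.2738]
tcp_rot: [-179.9, 0.2, -3.8]
contact_force: [-0.8, -0.6, 0.6]
finger_gap: 0.0452
gripper_force: 0.0
```

Run:
```python
from h import *
b=manip.get_image('top'); s=manip.read_state(); print(s['eef_pos'],s['tcp_rot'],s['contact_force'])
```

```text
[ 0.53443611 -0.28577144  0.27525077] [-1.79966295e+02  3.90764514e-02 -3.78530605e+00] [-0.04448953 -0.96514076  0.36533076]
```

Call:
drive_tool(
  motion=[
    [[5, -8, 0, 0, 45], [5, -8, -20, 0, 45], [5, -8, -45, 0, 45], [5, -8, -64, 0, 45], [5, -8, -64, 0, 45], [5, -8, -64, 0, 25], [5, -8, -64, 0, 15], [5, -8, -64, 0, 8], [5, -8, -64, 0, 8], [5, -8, -64, 0, 8], [5, -8, -64, 0, 8], [5, -8, -64, 0, 8]],
  ],
  newtons=35,
)

```text
t: 9.35
eef_pos: [0.5408, -0.2948, 0.213]
tcp_rot: [179.9, -0.2, -3.8]
contact_force: [0.1, -0.3, 7.1]
finger_gap: 0.0115
gripper_force: 35.5
```

Call:
drive_tool(
  motion=[
    [[0, 0, 10, 0, 8], [0, 0, 25, 0, 8], [0, 0, 45, 0, 8], [0, 0, 75, 0, 8], [0, 0, 105, 0, 8], [0, 0, 135, 0, 8], [-30, 0, 160, 0, 8], [-60, 5, 170, 0, 8], [-90, 20, 170, 0, 8], [-110, 45, 170, 0, 8], [-120, 75, 170, 0, 8], [-120, 110, 170, 0, 8]],
  ],
)

```text
t: 10.35
eef_pos: [0.4172, -0.1839, 0.382]
tcp_rot: [180.0, -0.0, -4.0]
contact_force: [2.6, 0.8, -3.2]
finger_gap: 0.0112
gripper_force: 34.6
```

Run:
```python
from h import *
b=manip.get_image('scene'); a=manip.get_image('top'); s=manip.read_state(); print(s['eef_pos'],s['tcp_rot'],s['finger_gap'])
o=np.hstack([cv2.resize(a[130:260,270:440],None,fx=2.3,fy=2.3),cv2.resize(b[60:260,220:400],None,fx=1.5,fy=1.495)[:299]])
cv2.imwrite('pics/c6.png',o[:,:,::-1])
```

```text
[ 0.41849319 -0.18083089  0.38234904] [-1.79934765e+02 -7.19115936e-02 -3.65208037e+00] 0.01147047550793473
```

View pics/c6.png

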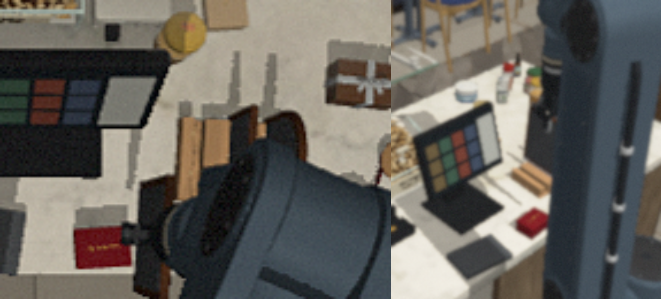

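Call:
drive_tool(
  motion=[
    [[0, 20, 0, 0.08, 8], [0, 50, 0, 0.18, 8], [0, 85, 0, 0.29, 8], [0, 120, 0, 0.4, 8], [0, 157, 0, 0.51, 8], [0, 194, 0, 0.62, 8], [0, 231, 0, 0.73, 8], [0, 268, 0, 0.84, 8], [0, 303, 0, 0.95, 8], [0, 335, 0, 1.06, 8], [5, 360, 0, 1.16, 8], [10, 380, 0, 1.25, 8]],
  ],
)

```text
t: 11.45
eef_pos: [0.4297, 0.1977, 0.3814]
tcp_rot: [180.0, -0.0, 68.2]
contact_force: [-0.1, -1.1, -4.8]
finger_gap: 0.0115
gripper_force: 35.6
```

Call:
drive_tool(
  motion=[
    [[15, 25, 0, 0.1, 8], [30, 55, 0, 0.2, 8], [45, 85, 0, 0.3, 8], [60, 115, 0, 0.33, 8], [72, 140, 0, 0.33, 8], [82, 158, 0, 0.33, 8], [88, 168, 0, 0.33, 8], [90, 173, 0, 0.33, 8], [90, 173, 0, 0.33, 8], [90, 173, 0, 0.33, 8]],
  ],
)

```text
t: 12.28
eef_pos: [0.5198, 0.3682, 0.3807]
tcp_rot: [-180.0, 0.0, 86.7]
contact_force: [-0.2, -0.0, -3.4]
finger_gap: 0.0118
gripper_force: 35.6
```

Call:
drive_tool(
  motion=[
    [[-1.5, 8.4, 0, 0, 8], [-1.5, 8.4, -35, 0, 8], [-1.5, 8.4, -70, 0, 8], [-1.5, 8.4, -100, 0, 8], [-1.5, 8.4, -120, 0, 8], [-1.5, 8.4, -130, 0, 8], [-1.5, 8.4, -130, 0, 8], [-1.5, 8.4, -130, 0, 8]],
  ],
)

```text
t: 12.95
eef_pos: [0.5184, 0.3771, 0.2518]
tcp_rot: [180.0, -0.0, 86.7]
contact_force: [0.1, -1.2, -3.0]
finger_gap: 0.0114
gripper_force: 35.5
```

Run:
```python
from h import *
b=manip.get_image('scene'); a=manip.get_image('top'); s=manip.read_state(); print(s['eef_pos'],s['tcp_rot'],s['contact_force'])
k=crop('/tmp/x.png',a,120,155,220,235,4);k2=crop('/tmp/y.png',b,130,190,230,270,4)
cv2.imwrite('pics/c7.png',np.hstack([k,k2]))
```

```text
[0.5189843  0.37754319 0.25279897] [ 1.79868362e+02 -1.15446215e-01  8.67288811e+01] [-0.16190343  0.91485733 -3.24290918]
```

View pics/c7.png

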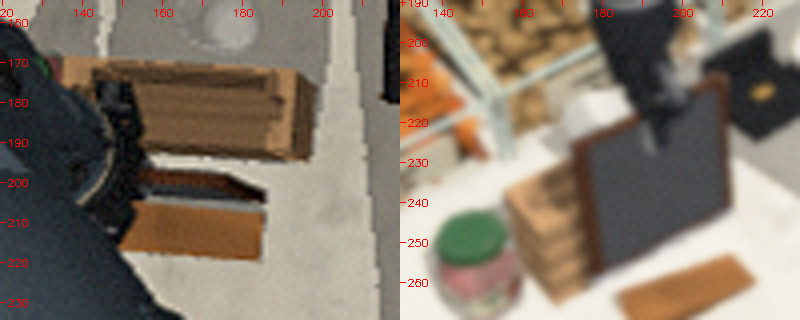

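The board hangs vertically between the crate and the wedge, with its bottom corner at about (186,205) in the top view. I'll check that corner's y, then lower.

Run:
```python
from h import *
print(onz('top',185.75,205.25,.048),onz('top',176,199.2,.218), onz('top',185.75,202.2,.048))
```

```text
[0.51082013 0.30616016 0.048     ] [0.51637037 0.30111726 0.218     ] [0.52159186 0.30652319 0.048     ]
```

Call:
drive_tool(
  motion=[
    [[0, 0, -15, 0, 8], [0, 0, -28, 0, 8], [0, 0, -36, 0, 8], [0, 0, -40, 0, 8], [0, 0, -42, 0, 8], [0, 0, -43, 0, 8], [0, 0, -44, 0, 8], [0, 0, -44, 0, 8]],
  ],
)

```text
t: 13.72
eef_pos: [0.5186, 0.3773, 0.2072]
tcp_rot: [180.0, -0.0, 86.7]
contact_force: [-0.0, 0.1, -2.7]
finger_gap: 0.0114
gripper_force: 35.5
```

Call:
drive_tool(
  motion=[
    [[0, -1.5, -1, 0, 8], [0, -1.5, -2, 0, 8], [0, -1.5, -3, 0, 8], [0, -1.5, -3, 0, 8]],
  ],
)

```text
t: 14.05
eef_pos: [0.5189, 0.3761, 0.2051]
tcp_rot: [179.9, -0.1, 86.7]
contact_force: [-0.9, 1.6, 5.0]
finger_gap: 0.0115
gripper_force: 36.8
```

Call:
drive_tool(
  motion=[
    [[0, 0, 0, 0, 16], [0, 0, 0, 0, 20], [0, 0, 0, 0, 26], [0, 0, 3, 0, 26], [0, 0, 6, 0, 26], [0, 0, 10, 0, 26], [0, 0, 10, 0, 26]],
  ],
)

```text
t: 14.63
eef_pos: [0.5187, 0.3758, 0.2147]
tcp_rot: [179.9, -0.0, 86.7]
contact_force: [0.3, -0.7, 0.4]
finger_gap: 0.0259
gripper_force: 0.0
```

Call:
drive_tool(
  motion=[
    [[3, 0, 0, 0, 26], [6, -0.3, 0, 0, 26], [9, -0.5, 0, 0, 26], [12, -0.7, 0, 0, 26], [15, -0.8, 0, 0, 26], [18, -1, 0, 0, 26], [20, -1.1, 0, 0, 26], [20, -1.1, 0, 0, 26], [20, -1.1, 0, 0, 26]],
  ],
)

```text
t: 15.38
eef_pos: [0.5385, 0.3745, 0.2136]
tcp_rot: [-180.0, 0.0, 86.7]
contact_force: [-0.3, 1.4, -0.1]
finger_gap: 0.0261
gripper_force: 0.0
```

Run:
```python
from h import *
b=manip.get_image('scene'); a=manip.get_image('top'); s=manip.read_state(); print(s['eef_pos'],s['tcp_rot'],s['contact_force'],s['finger_gap'])
k=crop('/tmp/x.png',a,120,155,220,235,4);k2=crop('/tmp/y.png',b,130,190,230,270,4)
cv2.imwrite('pics/c8.png',np.hstack([k,k2]))
```

```text
[0.53828255 0.37449583 0.21366588] [-1.79989592e+02  2.68573818e-03  8.67334177e+01] [0.10353685 0.23770945 0.08373753] 0.025914372002395887
```

View pics/c8.png

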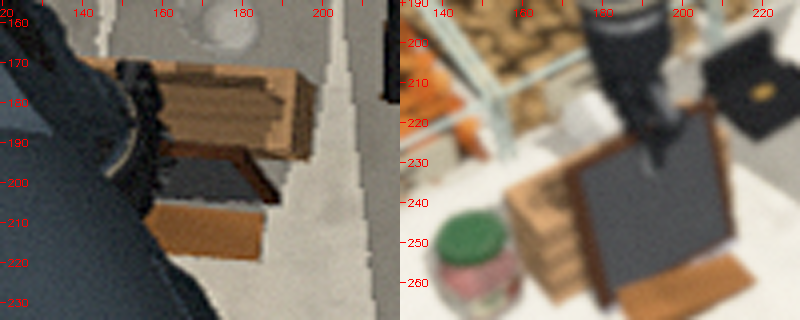

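The board is tilting toward the crate with its foot at the wedge edge (row about 205 in the top view). I keep going.

Call:
drive_tool(
  motion=[
    [[3, 0, 0, 0, 26], [6, -0.3, 0, 0, 26], [9, -0.5, 0, 0, 26], [12, -0.7, 0, 0, 26], [15, -0.8, 0, 0, 26], [18, -1, 0, 0, 26], [21, -1.2, 0, 0, 26], [24, -1.4, 0, 0, 26], [27, -1.5, 0, 0, 26], [30, -1.7, 0, 0, 26], [32, -1.8, 0, 0, 26], [32, -1.8, 0, 0, 26]],
  ],
)

```text
t: 16.48
eef_pos: [0.5708, 0.3726, 0.2135]
tcp_rot: [-180.0, 0.0, 86.7]
contact_force: [0.9, 0.5, -0.9]
finger_gap: 0.026
gripper_force: 0.0
```

Call:
drive_tool(
  motion=[
    [[1.5, 0, 0, 0, 28], [3, 0, 0, 0, 30], [3, 0, 0, 0, 35], [3, 0, 0, 0, 40], [3, 0, 0, 0, 45], [3, 0, 0, 0, 45]],
  ],
)

```text
t: 16.98
eef_pos: [0.5733, 0.3727, 0.2137]
tcp_rot: [-180.0, -0.0, 86.7]
contact_force: [-0.0, 1.1, 0.4]
finger_gap: 0.0449
gripper_force: 0.0
```

Next I lift straight up, retreat and take a look.

Call:
drive_tool(
  motion=[
    [[0, 0, 5, 0, 45], [0, 0, 15, 0, 45], [0, 0, 30, 0, 45], [0, 0, 55, 0, 45], [0, 0, 90, 0, 45], [0, 0, 125, 0, 45], [-30, -20, 140, 0, 45], [-60, -60, 140, 0, 45], [-80, -100, 140, 0, 45], [-100, -140, 140, 0, 45], [-110, -180, 140, 0, 45], [-120, -220, 140, 0, 45]],
  ],
)

```text
t: 17.98
eef_pos: [0.4552, 0.1642, 0.355]
tcp_rot: [179.9, -0.0, 86.8]
contact_force: [1.3, -1.4, 1.3]
finger_gap: 0.0449
gripper_force: 0.0
```

Call:
drive_tool(
  motion=[
    [[0, -40, 0, 0, 45], [0, -80, 0, 0, 45], [0, -120, 0, 0, 45], [0, -160, 0, 0, 45], [0, -200, 0, 0, 45], [0, -240, 0, 0, 45], [0, -270, 0, 0, 45], [0, -290, 0, 0, 45], [0, -300, 0, 0, 45], [0, -300, 0, 0, 45], [0, -300, 0, 0, 45], [0, -300, 0, 0, 45]],
  ],
)

```text
t: 18.98
eef_pos: [0.4568, -0.1336, 0.354]
tcp_rot: [180.0, -0.0, 86.8]
contact_force: [-0.6, -0.7, -0.3]
finger_gap: 0.0449
gripper_force: 0.0
```

Run:
```python
from h import *
b=manip.get_image('scene'); a=manip.get_image('top'); s=manip.read_state(); print(s['t'],s['eef_pos'],s['contact_force'])
k=crop('/tmp/x.png',a,110,155,210,235,4);k2=crop('/tmp/y.png',b,130,190,230,270,4)
w=cv2.resize(a[120:260,110:440,::-1],(800,270))
cv2.imwrite('pics/c9.png',np.vstack([np.hstack([k,k2]),w]))
```

```text
19.0833 [ 0.45682775 -0.13342411  0.35390894] [-0.42540759  0.55953972 -0.07839094]
```

View pics/c9.png

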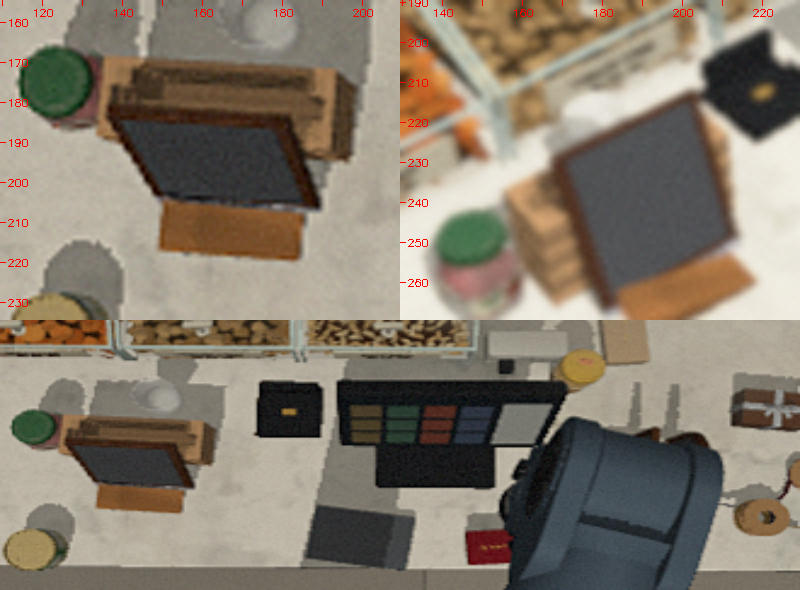

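The board leans on the rim with its foot at the wedge. The top corners are at about (137,181) and (182,183). A last numeric check follows, then I hand in.

Run:
```python
from h import *
A=onz('top',136.6,181.1,.16);B=onz('top',182.2,183,.16);print(A,B,(A+B)/2,np.linalg.norm(A-B))
n=np.array([-.998,.056]);l=np.array([.056,.998]);d=((A+B)/2)[:2]-[.5565,.373];print(d@n,d@l)
```

```text
[0.57942845 0.44524693 0.16      ] [0.57452771 0.29666713 0.16      ] [0.57697808 0.37095703 0.16      ] 0.14866060573500678
-0.02055153340407813 -0.0008921131312065979
```

```bash
python3 -c "
from plant import manip
print(manip.sign_off())"
```

```text
the job is handed in; nothing more can be done
None
```

I handed the job in at about 19 s: the slab is down flat, the wedge lies along the crate's front, and the menu board leans on the rim about 1 mm off centre at close to 20°, its foot at the wedge; nothing else looked moved (rack partly hidden by the arm in the last picture).

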